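# Rehang the lift-off door of the pastry case

### The job

The pastry case's left door has been washed and leans in the wire drying rack. Hang it back on the two upright hinge pins of the case: feel for the pins without forcing, lower both sockets together until the door is fully home before letting go, then swing it shut against its buffers without slamming. Leave the biscuit jar, the card holder and the tongs where they are.

Things in the scene. Friction and masses are not known exactly. Their poses are not given: they have to be found in the camera images.
- case: Aluminium pastry case with clear panels, fixed, 470 wide (y), 260 deep (x), 250 high. Origin: centre of its underside, z up. Its worker's face is at x = -130 mm, two door openings side by side. The right leaf (y<0) is hung and shut, 24 mm proud of that face, knob 46. The left opening (y 30 to 185) lacks its door; its hinge strip is on the post left of it.
- hinge_mid (a point): Nominal foot of the lower pin: (-148, 208, 55) mm in the case's frame, 18 mm in front of the face, axes as the case. The hinge strip (24 wide) is bolted through cross slots in the post, so BOTH pins together may really stand up to 12 mm from nominal along the case's +y or -y. This shift is in no listed pose: find it by touch or by eye. The strip does not give.
- hinge_top (a point): Nominal foot of the upper pin, 115 mm straight above hinge_mid (170 above the counter); same unknown shift as the lower. Each pin is 10 diameter, 20 high, tip edge bevelled by 1, upright on a 22 diameter, 25 high knuckle whose top face is this level; the door's sockets come to rest on these faces. Pin tips are 75 and 190 above the counter. Strip face 15 mm behind the axis.
- buffer (a point): Front of the upper of two rubber buffers, 12 mm out of the case's face, at y = 45, z = 219 mm in the case's frame (the other at z = 40). The shut leaf's back rests on them. There is no catch: the leaf swings freely and stays where it is left. Hung, it swings from shut (along the case's -y) to open (out towards the case's -x).
- door_centre (a point): Middle of the loose door leaf: aluminium frame, 178 wide, 190 high, 12 thick, clear panel 4 thick, 0.34 to 0.53 kg, balanced near x = -11 mm. Axes: x from the socket edge to the free edge, z up the leaf, +y the inside. At the start it leans 0.2 rad in the rack, top towards its +y. Hung home, this point is 130 mm above the counter; shut, its x points along the case's -y.
- door_top (a point): Middle of the leaf's top edge, 95 mm above door_centre, axes as the leaf; the top rail, 12 thick and 30 deep, is the place to grasp. 225 mm above the counter when hung. The knob (20 diameter, 22 proud) is on the outside (-y), half-way up the free edge.
- low_socket (a point): Centre of the open lower end of the door's lower socket: steel tube, 22 outside, hole 12.5 diameter and 34 deep, closed top, 38 high. Axes as the leaf; 103 mm from the leaf's middle, 14 mm beyond its edge, 20 mm above its lower edge. Home at 55 mm above the counter. Bring it in from the front no more than 65 mm above home: higher, it would meet the upper knuckle.
- high_socket (a point): Centre of the open lower end of the door's upper socket, like the lower one and 115 mm above it on the same axis (parallel to the leaf's z). Home at 170 mm above the counter; 20 mm above that it just clears the pin tip. A socket 3 to 13 mm off to one side comes to rest on the pin's tip; farther off it slips down beside the pin, which then stops it on one side only.
- free_edge (a point): Middle of the leaf's free edge, 192 mm from the sockets' axis, half-way up, axes as the leaf. When shut it is at x = -148 mm in the case's frame.
- rack: Chrome wire drying rack on a white drip tray, fixed, 200 (x) by 190 (y) mm. Origin: under its middle, z up. Prongs at y = -40 and +40 form slots, tops 122 mm up, leaning 0.2 rad to its -x. The leaf stands in one slot, its x along the rack's +y, lower edge 25 mm up; draw it out along its own z by 110 mm.
- jar_centre (a point): Middle of a closed biscuit jar with wooden lid, 92 diameter, 137 high, loose; leave it.
- card_centre (a point): A wooden holder with a blank card, 90 wide, 87 high, loose, this point 40 mm up its middle; leave it.
- tongs_centre (a point): Middle of steel serving tongs lying flat before the case, 180 long, 18 high, loose; leave them. The hung leaf's lower edge (35 mm up) passes over them.
Things that resemble listed ones, but are neither listed nor needed, are in the scene too. There is more than one size of the part that bears door_centre; the job needs the larger.

How it is judged:
On the way, in this order (a step that is already met when the one before it is completed fails the run):
1. the door is lifted out of the rack (height (world z) of door_centre above 0.148 m), for 0.1 s.
2. lowered while held: both sockets are fully home on the two pins, the door still in the fingers and ajar (x of low_socket in the frame of strip between -0.152 and -0.144 m and y of low_socket in the frame of strip between 0.204 and 0.212 m and z of low_socket in the frame of case between 0.052 and 0.058 m and x of high_socket in the frame of strip between -0.152 and -0.144 m and y of high_socket in the frame of strip between 0.204 and 0.212 m and z of high_socket in the frame of case between 0.167 and 0.173 m and contact force between the fingers and door above 1 N and x of free_edge in the frame of case below -0.165 m), for 0.1 s.
At the end, for the whole second after the job is handed in: Both socket ends sit on their knuckles (heights 55 and 170 mm, within 3 mm), each round its pin (axes within 4 mm); the door is shut, its free edge no more than 10 mm out from its shut place; it is at rest and let go; jar, card holder and tongs are within 30 mm of where they stood (x of low_socket in the frame of strip between -0.152 and -0.144 m and y of low_socket in the frame of strip between 0.204 and 0.212 m and z of low_socket in the frame of case between 0.052 and 0.058 m and x of high_socket in the frame of strip between -0.152 and -0.144 m and y of high_socket in the frame of strip between 0.204 and 0.212 m and z of high_socket in the frame of case between 0.167 and 0.173 m and x of free_edge in the frame of case above -0.158 m and y of free_edge in the frame of case below 0.06 m and linear speed of door below 0.02 m/s and angular speed of door below 0.08 rad/s and distance of each of jar_centre, card_centre, tongs_centre from where it was at the start of the episode below 0.03 m); the robot touches nothing.
It fails at once if the door is slammed or pressed against the case with more than 45 N (contact force between door and case above 45 N).
It fails at once if the door is forced or knocked down on its hinge with more than 40 N (contact force between door and strip above 40 N).
It fails at once if a bystander is knocked over or pushed away (angle between any of jar_centre, card_centre, tongs_centre's own z axis and vertical above 0.5 rad or distance of any of jar_centre, card_centre, tongs_centre from where it was at the start of the episode above 0.05 m).
It also fails if it takes over 72 s, if anything falls off the work surface, if the arm or the gripper's body presses on something with over 40 N, if the wrist force passes 120 N, or if a joint passes its speed limit or range.

### The arm

A 6-joint arm with a two-finger parallel gripper is mounted at the origin on the work surface. World frame = base frame: x ahead of the robot, y to its left, z up, the work surface at z = 0. Lengths are in m, angles in rad, forces in N, time in s.
With the tool pointing down it reaches from about 0.25 to 0.775 m from the base axis. Payload 4 kg.
Tool frame: the origin (TCP) lies between the finger pads; the fingertips stand 25 mm ahead of it and the grasp point (between the pads) lies 6 mm ahead of it (robot.tip_reach is the z of the fingertips in the tool frame, in m); z points along the fingers, y is the line along which they close (so a half turn about z gives the same grasp; the last joint's range is limited). The gripper opens to 94 mm and grips with 3 to 60 N. Pads are 16 mm wide; open, the fingers measure 119 mm over their backs; the gripper's body (75 mm by 177 mm) begins 78 mm behind the grasp point.
Start: joints at [-1.262, 0.087, 1.371, -0, 1.684, -0.103], TCP at [0.22, -0.504, 0.231] pointing down, gripper open.
Joint ranges: [-3.1, 3.1], [-0.76, 2.03], [0.27, 2.55], [-1.08, 4.22], [0.17, 2.65], [-2.57, 2.57]. Speed limits (rad/s): [2.79, 2.79, 3.14, 3.14, 3.14, 3.14].

### API

Orientations are given as [roll, pitch, yaw] about the fixed x, y, z axes, in that order (R = Rz(yaw) Ry(pitch) Rx(roll)).
In Python, from bench import robot gives the robot as it stands. The module is installed in compiled form; this text tells all that it offers.
- The arm moves only by the shell command python3 -m handwheel 'ROWS'. ROWS is JSON, a list of rows, each a list of 3 entries, a list of its own where there are three numbers: the turn, a rotation vector about the world's x, y, z in units of 90 degrees (1.0 is 90 degrees), then the shift along the world's x, y, z in units of 0.05 m (1.0 is 0.05 m), then the closure, from 0 (fully open) to 1 (shut). A call has 1 to 5 rows; each row shifts and turns the commanded pose from where the row before left it; what a row does not reach is not made up. A row lasts 1/10 s, in which the tool goes at most 50 mm and 8.59 degrees, less where a joint would pass 70% of its speed; a pose out of reach is approached as far as the arm can. A call with a number of a shift or a turn outside -1 to 1 is refused whole. A call with a gripper value outside its range is refused whole. The fingers move at their own pace and stop on an object; the grip force is fixed at half the most. Time passes only in rows, so rows that do not move let the fingers close. It gives the time, the measured TCP pose, the force, the opening and the grip force at its end, in the units of the state.
- robot.get_obs(): the state, without advancing time (a new reading comes with each control period).
- robot.snapshot(name): name is "side" or "top" or "wrist"; returns (picture, depth): 420x560x3 uint8, red, green, blue; 420x560 float32, m along the optical axis (not along the pixel's ray), 0 where there is no reading.
- robot.calibration(name): a dict with "mtx" (3x3 intrinsics, pixels), "D" ([k1, k2, p1, p2, k3] as OpenCV has them; the pictures are not rectified), "extrinsics" (4x4, takes a point from camera to world coordinates); the wrist camera has in their place "hand_eye" (4x4, takes a point from camera to tool coordinates, whose origin is the TCP and whose axes are the flange's). Camera axes: x right, y down, z forward; pixel columns grow to the right and rows downward; lengths in m; the calibration is good to about 2 mm. A picture is of the moment at which its call begins: read the wrist's pose just before it. calibration takes no time and is no camera call.
- robot.close_job(): hands the job in; it is judged then, once.
Trained networks look in the newest picture that a camera, given by its name, has taken for a name from the list of things; names that differ only in an ending like _2 or _b are one class to them, and where a whole thing is asked for, a point or a joint stands for the part that bears it (a point fixed in the world has none). Each returns a list of dicts, best first, with "p" (0 to 1); they miss things now and then, are a little off and sometimes report something else, mostly with a low value. They report only what shows in the picture. A call takes as long as a camera call. They do not tell look-alikes from the thing itself.
- robot.boxes_of(query, camera): "bbox" ([left, top, right, bottom] in pixels, round what is visible of it).
The state is a dict: "time": time; "joint_positions": joint angles; "qvel": joint speeds; "joint_torque": joint torques, N m; "tool_pos": TCP position; "ee_rot": TCP orientation; "wrist_force": force on the tool from outside, world axes, zero at the start; "wrist_torque": the same for the moment, N m; "width": finger opening in m; "finger_force": force on a finger pad.
Only numpy, scipy, OpenCV 4.12 (cv2) and the standard library are available. Lean on these libraries where they do the work, as an engineer would, in place of code of your own. Each camera call takes 0.05 s, during which the arm holds its last target. There are 200 camera calls.

## Working session

There is one attempt and no reset: what is moved stays moved. The work goes in short steps, Python scripts to look and compute and a shell command to move; the robot and the scene stay as the last step left them, time stands still between calls to the robot, and variables do not carry over. Pictures are saved under pics/ and viewed, at most 12 in all, crops included, and the job is handed in when it is done.

```bash
mkdir -p pics; cat > h.py <<'E'
import numpy as np, cv2
from scipy.spatial.transform import Rotation as R
from bench import robot
def cam(name):
    c=robot.calibration(name); K=np.array(c['mtx'],float); D=np.array(c['D'],float)
    if 'extrinsics' in c: T=np.array(c['extrinsics'],float)
    else:
        o=robot.get_obs(); W=np.eye(4); W[:3,:3]=R.from_euler('xyz',o['ee_rot']).as_matrix(); W[:3,3]=o['tool_pos']
        T=W@np.array(c['hand_eye'],float)
    return K,D,T
def shot(name,fn=None):
    C=cam(name); p,d=robot.snapshot(name)
    if fn: cv2.imwrite('pics/'+fn,cv2.cvtColor(p,cv2.COLOR_RGB2BGR))
    return p,d,C
def ray(C,uv):
    K,D,T=C; q=cv2.undistortPoints(np.array(uv,float).reshape(-1,1,2),K,D).reshape(-1,2)
    v=np.c_[q,np.ones(len(q))]; return T[:3,3],v@T[:3,:3].T
def onz(C,uv,z):
    o,v=ray(C,uv); return o+v*((z-o[2])/v[:,2])[:,None]
def cloud(d,C):
    h,w=d.shape; u,v=np.meshgrid(np.arange(w),np.arange(h))
    o,r=ray(C,np.stack([u,v],-1)); return (o+r*d.reshape(-1,1)).reshape(h,w,3)
def proj(C,P):
    K,D,T=C; Ti=np.linalg.inv(T); rv=cv2.Rodrigues(Ti[:3,:3])[0]
    return cv2.projectPoints(np.array(P,float).reshape(-1,1,3),rv,Ti[:3,3],K,D)[0].reshape(-1,2)
E
python3 - <<'E'
from h import *
for n in ['side','top']:
    p,d,C=shot(n,n+'0.png'); np.savez(n+'0.npz',p=p,d=d,K=C[0],D=C[1],T=C[2])
    print(n,C[2].round(3).tolist(),C[0][0,0])
    for q in ['case','door_centre','rack','jar_centre','card_centre','tongs_centre','hinge_mid','low_socket']:
        try: print(q,[(b['p'],np.round(b['bbox']).tolist()) for b in robot.boxes_of(q,n)][:4])
        except Exception as e: print(q,e)
print(robot.get_obs())
E
```

```text
side [[-0.918, -0.293, 0.267, 0.282], [-0.396, 0.707, -0.586, 0.666], [-0.018, -0.644, -0.765, 1.023], [0.0, 0.0, 0.0, 1.0]] 384.6668636395388
case [(0.61, [153.0, 106.0, 307.0, 282.0]), (0.38, [322.0, 146.0, 368.0, 211.0])]
door_centre [(0.88, [375.0, 151.0, 421.0, 189.0]), (0.78, [322.0, 145.0, 368.0, 216.0])]
rack [(0.83, [297.0, 174.0, 373.0, 231.0])]
jar_centre [(0.57, [185.0, 328.0, 224.0, 378.0]), (0.32, [324.0, 139.0, 369.0, 216.0])]
card_centre [(0.68, [325.0, 126.0, 339.0, 150.0])]
tongs_centre [(0.81, [294.0, 254.0, 354.0, 281.0])]
hinge_mid [(0.57, [153.0, 105.0, 305.0, 280.0])]
low_socket [(0.96, [373.0, 154.0, 419.0, 188.0]), (0.92, [324.0, 143.0, 368.0, 214.0]), (0.31, [290.0, 255.0, 357.0, 281.0])]
top [[-0.024, -0.981, 0.192, 0.364], [-1.0, 0.022, -0.012, -0.016], [0.008, -0.192, -0.981, 1.244], [0.0, 0.0, 0.0, 1.0]] 457.3085469122059
case [(0.78, [173.0, 78.0, 387.0, 222.0])]
door_centre [(0.96, [310.0, 252.0, 405.0, 281.0]), (0.8, [401.0, 295.0, 467.0, 360.0])]
rack [(0.8, [305.0, 224.0, 383.0, 306.0])]
jar_centre []
card_centre [(0.71, [428.0, 218.0, 468.0, 229.0]
[... 281 characters left out ...]
joint_positions': array([-1.26208560e+00,  8.71857682e-02,  1.37069839e+00, -1.54363191e-05,
        1.68358018e+00, -1.03097139e-01]), 'qvel': array([-1.71871816e-04,  2.41049804e-04, -8.39922699e-05,  1.03428102e-04,
       -9.86651799e-04,  5.25478515e-04]), 'joint_torque': array([ 1.32785619e-03, -3.40033865e+01, -3.02596951e+01,  7.20396987e-02,
        2.36750155e-02, -1.03209140e-05]), 'tool_pos': array([ 0.22014588, -0.50404314,  0.23051448]), 'ee_rot': array([3.14146660e+00, 2.84615681e-05, 4.11806123e-01]), 'wrist_force': array([ 0.07115368,  0.22067672, -1.00621387]), 'wrist_torque': array([-0.00367882, -0.03333046, -0.03217981]), 'finger_force': 0.0, 'width': 0.09405131894418693}
```

View pics/side0.png

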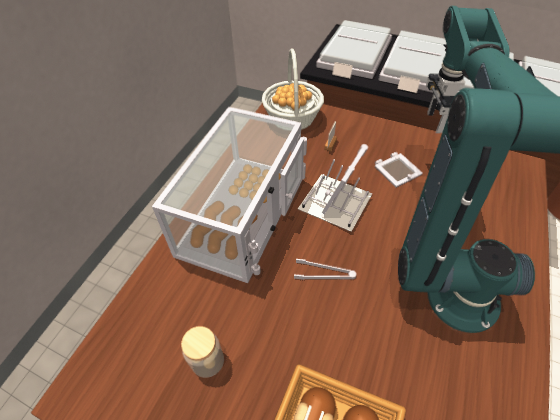

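View pics/top0.png

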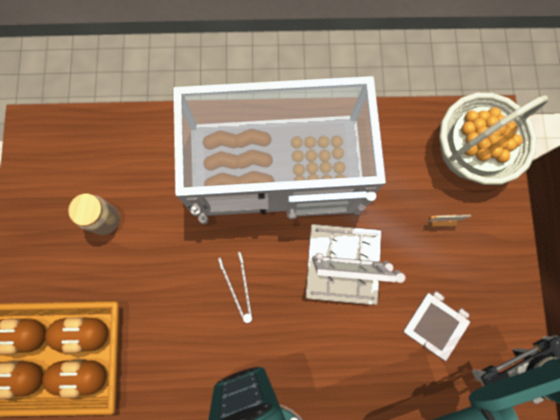

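The top view shows the case at (280,140), with bare pins at about (196,208) near its left post. The leaf stands in the rack at (310–405, 252–281). A smaller leaf lies flat at (437,325). The jar is at (90,212), the tongs at (237,290) and the card at (448,222).

Two things could be the door: the racked leaf at (358,266) and the flat one at (437,325). The racked one fits the description, since it is in the rack and larger. I'll confirm that in a crop and measure it.

```bash
python3 - <<'E'
from h import *
a=np.load('top0.npz'); C=(a['K'],a['D'],a['T']); 
b=cv2.resize(a['p'][180:310,170:420],None,fx=3.2,fy=3.2,interpolation=cv2.INTER_CUBIC); cv2.imwrite('pics/topcrop.png',b[:,:,::-1])
P=cloud(a['d'],C); np.save('topP.npy',P)
f=lambda u,v:P[v,u].round(3).tolist()
for nm,uv in dict(caseTL=(178,90),caseTR=(374,84),caseBL=(180,190),caseBR=(380,182),smallA=(410,326),smallB=(437,298),smallC=(467,318),smallD=(440,354),trayA=(312,228),trayB=(380,230),trayC=(378,300),trayD=(308,298)).items(): print(nm,f(*uv))
# points of tall leaf
m=(P[...,2]>.14)&(P[...,2]<.26); m[:225]=0; m[300:]=0; m[:,:305]=0; m[:,415:]=0
q=P[m]; print(len(q),q.min(0),q.max(0))
for r in np.argwhere(m)[::25]: print(r[::-1].tolist(),P[r[0],r[1]].round(3).tolist())
E
```

```text
caseTL [0.858, 0.193, 0.248]
caseTR [0.866, -0.269, 0.245]
caseBL [0.616, 0.184, 0.251]
caseBR [0.626, -0.266, 0.246]
smallA [0.295, -0.379, 0.01]
smallB [0.366, -0.457, 0.01]
smallC [0.311, -0.537, -0.0]
smallD [0.221, -0.454, 0.004]
trayA [0.564, -0.131, 0.001]
trayB [0.554, -0.319, -0.001]
trayC [0.364, -0.3, 0.002]
trayD [0.374, -0.113, -0.003]
876 [ 0.40362576 -0.32279405  0.1401499 ] [ 0.5093974  -0.11969237  0.21306947]
[337, 240] [0.509, -0.177, 0.148]
[319, 265] [0.449, -0.129, 0.161]
[323, 267] [0.443, -0.136, 0.181]
[325, 268] [0.44, -0.139, 0.192]
[317, 269] [0.438, -0.121, 0.195]
[342, 269] [0.437, -0.18, 0.183]
[322, 270] [0.434, -0.131, 0.208]
[348, 270] [0.434, -0.193, 0.187]
[382, 270] [0.434, -0.28, 0.151]
[330, 271] [0.431, -0.148, 0.211]
[355, 271] [0.431, -0.208, 0.193]
[380, 271] [0.433, -0.277, 0.146]
[325, 272] [0.429, -0.137, 0.209]
[350, 272] [0.428, -0.194, 0.209]
[375, 272] [0.428, -0.256, 0.183]
[400, 272] [0.427, -0.315, 0.18]
[341, 273] [0.426, -0.173, 0.21]
[366, 273] [0.425, -0.231, 0.203]
[391, 273] [0.425, -0.294, 0.18]
[330, 274] [0.425, -0.148, 0.207]
[355, 274] [0.423, -0.205, 0.207]
[381, 274] [0.422, -0.266, 0.198]
[326, 275] [0.423, -0.14, 0.205]
[352, 275] [0.421, -0.198, 0.208]
[377, 275] [0.42, -0.254, 0.207]
[402, 275] [0.419, -0.316, 0.192]
[357, 276] [0.419, -0.209, 0.208]
[382, 276] [0.417, -0.266, 0.208]
[349, 277] [0.417, -0.192, 0.203]
[374, 277] [0.416, -0.247, 0.208]
[400, 277] [0.415, -0.311, 0.192]
[378, 278] [0.413, -0.257, 0.205]
[404, 278] [0.412, -0.32, 0.192]
[392, 279] [0.41, -0.287, 0.209]
[392, 280] [0.408, -0.288, 0.206]
[401, 282] [0.404, -0.313, 0.188]
```

View pics/topcrop.png

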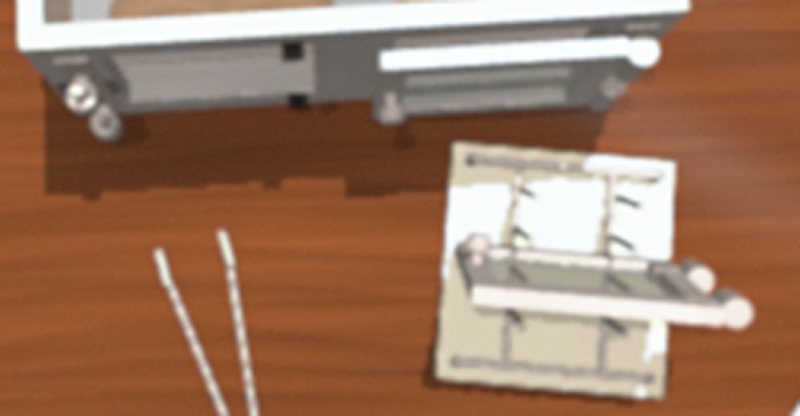

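The crop confirms it. The racked leaf has its socket tubes at the right (crop 735,313 and 700,275) and its knob on the far (+x) side at (478,243), which matches the description. The pins are at crop (80,95) for the upper and (105,122) for the lower. Next I'll fit the poses.

```bash
python3 - <<'E'
from h import *
a=np.load('top0.npz'); C=(a['K'],a['D'],a['T']); P=np.load('topP.npy')
m=(P[...,2]>.240)&(P[...,2]<.262); m[230:]=0; m[:,:165]=0; m[:,395:]=0
q=P[m]; r=cv2.minAreaRect(q[:,:2].astype(np.float32)*1000); print('case',r,len(q))
m2=(P[...,2]>.198)&(P[...,2]<.222); m2[:255]=0; m2[290:]=0; m2[:,:308]=0; m2[:,:]&=np.arange(560)[None]<410
q=P[m2]; r=cv2.minAreaRect(q[:,:2].astype(np.float32)*1000); print('rail',r,len(q),np.median(q[:,2]))
vx,vy,x0,y0=cv2.fitLine(q[:,:2].astype(np.float32),cv2.DIST_HUBER,0,.01,.01).ravel(); print('line',vx,vy,x0,y0, q[:,1].min(),q[:,1].max())
print('pins',onz(C,(195,209.7),.19),onz(C,(202.8,218.1),.075))
print('sock',onz(C,(399.7,277.8),.19))
m3=(abs(P[...,2])<.008); m3[:220]=0;
for k,(u,v) in dict(rackTL=(311.5,226)).items(): print(onz(C,(u,v),0))
print('tongs',onz(C,[(219,260),(240,253),(248,320)],.015))
E
```

```text
case ((744.7238159179688, -36.85284423828125), (263.1518859863281, 472.88824462890625), 2.0875182151794434) 22155
rail ((421.9198303222656, -208.65530395507812), (178.38059997558594, 14.834689140319824), 83.39070892333984) 489 0.20674188539459726
line 0.11208649 0.9936985 0.42150775 -0.20806663 -0.29778245969343764 -0.11969236816653582
pins [[0.58313517 0.15986027 0.19      ]] [[0.58431673 0.15853102 0.075     ]]
sock [[ 0.41315469 -0.31036158  0.19      ]]
[[ 0.56955554 -0.12997801  0.        ]]
tongs [[0.48026008 0.12331062 0.015     ]
 [0.49780939 0.06680939 0.015     ]
 [0.32130295 0.04753953 0.015     ]]
```

```bash
cat >> h.py <<'E'
def need(Rt,Pt):
    o=robot.get_obs(); Rc=R.from_euler('xyz',o['ee_rot'])
    rv=(R.from_matrix(Rt)*Rc.inv()).as_rotvec()/(np.pi/2); s=(np.array(Pt)-o['tool_pos'])/.05
    print('turn total',rv.round(3),'rows>=',round(np.linalg.norm(rv)/.0954,1),'shift total',s.round(3)); return rv,s
def toolR(x,z):
    x=np.array(x)/np.linalg.norm(x); z=np.array(z)/np.linalg.norm(z); y=np.cross(z,x); y/=np.linalg.norm(y); return np.c_[np.cross(y,z),y,z]
E
python3 - <<'E'
from h import *
need(toolR([.112,.994,0],[.1974,-.0223,-.980]),[.4027,-.2174,.299])
E
```

```text
turn total [-0.079 -0.107  0.664] rows>= 7.1 shift total [3.651 5.733 1.37 ]
```

```bash
python3 -m handwheel '[[[-0.008,-0.011,0.066],[0.3,0.3,0.4],0],[[-0.008,-0.011,0.066],[0.35,0.5,0.4],0],[[-0.008,-0.011,0.066],[0.4,0.6,0.3],0],[[-0.008,-0.011,0.066],[0.4,0.65,0.27],0],[[-0.008,-0.011,0.066],[0.4,0.65,0],0]]'
python3 -m handwheel '[[[-0.008,-0.011,0.066],[0.4,0.65,0],0],[[-0.008,-0.011,0.066],[0.4,0.65,0],0],[[-0.008,-0.011,0.066],[0.4,0.65,0],0],[[-0.008,-0.011,0.066],[0.35,0.6,0],0],[[-0.008,-0.011,0.066],[0.25,0.48,0],0]]'
python3 -m handwheel '[[[0,0,0],[0,0,0],0],[[0,0,0],[0,0,0],0],[[0,0,0],[0,0,0],0]]'
python3 - <<'E'
from h import *
need(toolR([.112,.994,0],[.1974,-.0223,-.980]),[.4027,-.2174,.299])
p,d,C=shot('wrist','w1.png'); np.savez('w1.npz',p=p,d=d,K=C[0],D=C[1],T=C[2])
z=np.array([-.1974,.0223,.980]);x=np.array([.112,.994,0]);t=np.array([.422,-.2085,.209])
print(proj(C,[t,t+.089*x,t-.089*x]))
P=cloud(d,C); m=(P[...,2]>.2)&(P[...,2]<.225); q=P[m]; print(len(q))
if len(q):
    print(q.min(0),q.max(0),cv2.minAreaRect(q[:,:2].astype(np.float32)*1000),np.median(q,0))
E
```

```text
time: 1.4
tool_pos: [0.3136, -0.3685, 0.3017]
ee_rot: [3.034, -0.027, 0.936]
wrist_force: [-0.0, 0.6, -0.8]
width: 0.0942
finger_force: 0.0
time: 1.9
tool_pos: [0.4033, -0.2157, 0.2993]
ee_rot: [2.936, -0.001, 1.458]
wrist_force: [-0.9, -0.2, -0.1]
width: 0.0943
finger_force: 0.0
time: 2.2
tool_pos: [0.4023, -0.2184, 0.299]
ee_rot: [2.938, -0.002, 1.45]
wrist_force: [-0.5, 0.0, 0.5]
width: 0.0938
finger_force: 0.0
turn total [-0.001  0.003  0.005] rows>= 0.1 shift total [0.008 0.02  0.001]
[[277.70330844 204.43180664]
 [276.61321491  96.67710413]
 [278.602204   293.03204559]]
10473
[ 0.40400489 -0.29742555  0.20000093] [ 0.62335879 -0.05924545  0.2249989 ] ((510.008544921875, -178.49923706054688), (220.51229858398438, 230.7321014404297), 2.104621648788452) [ 0.59296289 -0.16561105  0.21164938]
```

View pics/w1.png

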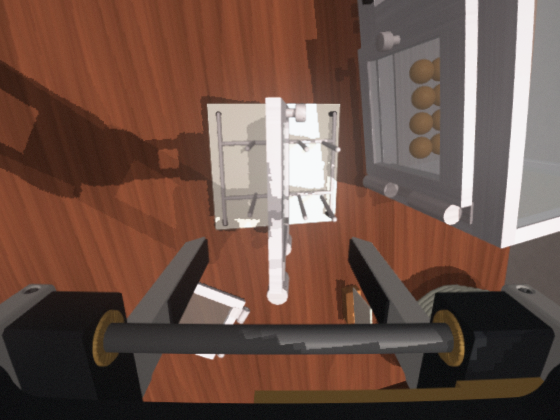

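The wrist view shows the rail at column 276, rows 98–285, which matches the prediction. I'll descend along the leaf's own z and close.

```bash
python3 -m handwheel '[[[0,0,0],[0.1,-0.01,-0.5],0],[[0,0,0],[0.1,-0.01,-0.5],0],[[0,0,0],[0.1,-0.01,-0.5],0],[[0,0,0],[0.1,-0.01,-0.46],0],[[0,0,0],[0,0,0],0.5]]'
python3 -m handwheel '[[[0,0,0],[0,0,0],1],[[0,0,0],[0,0,0],1],[[0,0,0],[0,0,0],1],[[0,0,0],[0,0,0],1],[[0,0,0],[0,0,0],1]]'
python3 -m handwheel '[[[0,0,0],[0,0,0],1],[[0,0,0],[0,0,0],1],[[0,0,0],[0,0,0],1],[[0,0,0],[0,0,0],1],[[0,0,0],[0,0,0],1]]'
```

```text
time: 2.75
tool_pos: [0.4208, -0.2193, 0.1967]
ee_rot: [2.945, -0.006, 1.45]
wrist_force: [0.1, -0.3, -0.5]
width: 0.0888
finger_force: 0.0
time: 3.25
tool_pos: [0.4228, -0.2198, 0.2019]
ee_rot: [2.936, -0.001, 1.452]
wrist_force: [0.3, 1.0, -0.2]
width: 0.0494
finger_force: 0.0
time: 3.75
tool_pos: [0.4235, -0.2197, 0.2015]
ee_rot: [2.935, -0.002, 1.452]
wrist_force: [2.8, -0.6, 1.6]
width: 0.0125
finger_force: 30.0
```

```bash
python3 -m handwheel '[[[0,0,0],[-0.04,0.005,0.2],1],[[0,0,0],[-0.06,0.007,0.3],1],[[0,0,0],[-0.08,0.009,0.4],1],[[0,0,0],[-0.08,0.009,0.4],1],[[0,0,0],[-0.08,0.009,0.4],1]]'
python3 -m handwheel '[[[0,0,0],[-0.08,0.009,0.4],1],[[0,0,0],[-0.06,0.007,0.3],1],[[0,0,0],[-0.03,0.003,0.15],1],[[0,0,0],[0,0,0],1],[[0,0,0],[0,0,0],1]]'
python3 - <<'E'
from h import *
# target: door x along dx, upright, low pin guess
p,d,C=shot('top','t2.png'); P=cloud(d,C)
p2,d2,C2=shot('wrist','w2.png'); np.savez('w2.npz',p=p2,d=d2,K=C2[0],D=C2[1],T=C2[2])
o=robot.get_obs(); print(o['wrist_force'],o['wrist_torque'],o['tool_pos'])
E
```

```text
time: 4.25
tool_pos: [0.4063, -0.2174, 0.2868]
ee_rot: [2.935, -0.003, 1.453]
wrist_force: [4.3, -0.1, -3.8]
width: 0.0128
finger_force: 30.0
time: 4.75
tool_pos: [0.3967, -0.2164, 0.3274]
ee_rot: [2.94, -0.003, 1.452]
wrist_force: [0.6, -0.7, -4.1]
width: 0.012
finger_force: 30.0
[ 0.57519711 -0.72511562 -3.85785677] [-0.01422378  0.21460842  0.04379487] [ 0.3967367  -0.21634878  0.32695545]
```

```bash
python3 - <<'E'
from h import *
need(toolR([-.036,.999,0],[0,0,-1]),[.40,.03,.33])
E
```

```text
turn total [0.003 0.128 0.098] rows>= 1.7 shift total [0.065 4.927 0.061]
```

```bash
python3 -m handwheel '[[[0,0.01,0.01],[0,0.3,0.03],1],[[0,0.02,0.015],[0.01,0.5,0.03],1],[[0,0.02,0.015],[0.01,0.6,0],1],[[0,0.02,0.015],[0.01,0.6,0],1],[[0,0.02,0.015],[0.01,0.6,0],1]]'
python3 -m handwheel '[[[0,0.02,0.015],[0.01,0.6,0],1],[[0,0.018,0.013],[0.01,0.6,0],1],[[0,0,0],[0,0.6,0],1],[[0,0,0],[0,0.4,0],1],[[0,0,0],[0,0.13,0],1]]'
python3 -m handwheel '[[[0,0,0],[0,0,0],1],[[0,0,0],[0,0,0],1],[[0,0,0],[0,0,0],1],[[0,0,0],[0,0,0],1]]'
python3 - <<'E'
from h import *
need(toolR([-.036,.999,0],[0,0,-1]),[.40,.03,.33])
p,d,C=shot('wrist','w3.png'); np.savez('w3.npz',p=p,d=d,K=C[0],D=C[1],T=C[2])
print(proj(C,[[.586,.16,.19],[.586,.16,.075]]),C[2].round(3).tolist())
E
```

```text
time: 5.35
tool_pos: [0.3989, -0.0854, 0.3306]
ee_rot: [3.081, 0.006, 1.564]
wrist_force: [0.9, 0.2, -2.9]
width: 0.0117
finger_force: 30.0
time: 5.85
tool_pos: [0.4, 0.0316, 0.3307]
ee_rot: [3.139, 0.005, 1.611]
wrist_force: [0.9, 0.6, -3.3]
width: 0.0118
finger_force: 30.0
time: 6.25
tool_pos: [0.4002, 0.029, 0.3315]
ee_rot: [3.138, 0.006, 1.606]
wrist_force: [-0.9, 0.1, -3.9]
width: 0.0117
finger_force: 30.0
turn total [0.004 0.002 0.001] rows>= 0.0 shift total [-0.004  0.02  -0.029]
[[476.44803497  76.15601502]
 [420.6643441   87.46149521]] [[0.999, 0.031, 0.014, 0.397], [0.034, -0.956, -0.29, 0.113], [0.004, 0.29, -0.957, 0.486], [0.0, 0.0, 0.0, 1.0]]
```

View pics/w3.png

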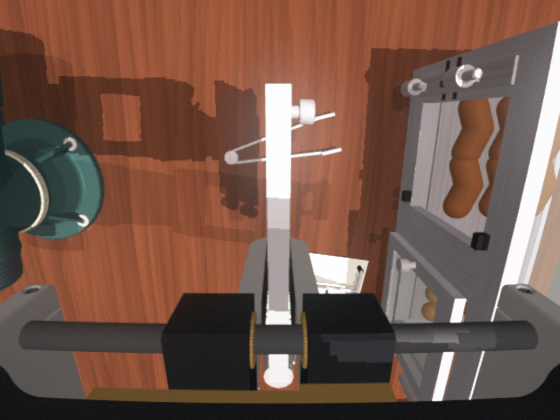

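The upper knuckle and pin are at about (470,76) and the lower at about (417,87), close to my prediction. The held leaf's rail runs along column 278, with the socket top at (278,376). I'll zoom in on these.

```bash
python3 - <<'E'
import cv2,numpy as np
p=np.load('w3.npz')['p']
a=cv2.resize(p[55:105,395:495],None,fx=8,fy=8,interpolation=cv2.INTER_CUBIC)
b=cv2.resize(p[355:391,228:328],None,fx=4,fy=4,interpolation=cv2.INTER_CUBIC)
c=cv2.resize(p[75:111,228:328],None,fx=4,fy=4,interpolation=cv2.INTER_CUBIC)
cv2.imwrite('pics/w3c.png',np.vstack([a,np.hstack([b,c])])[:,:,::-1])
E
```

```text
(no output)
```

View pics/w3c.png

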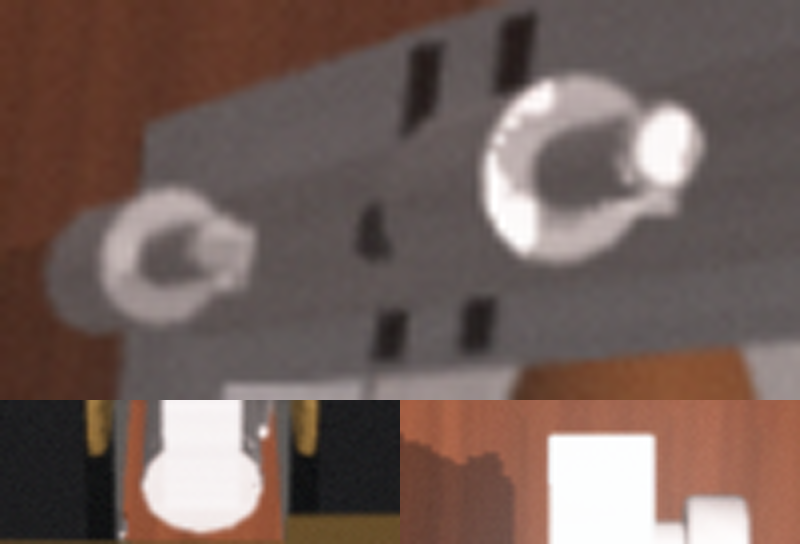

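```bash
python3 - <<'E'
from h import *
a=np.load('w3.npz'); C=(a['K'],a['D'],a['T'])
print('pin up',onz(C,(478,72.6),.19),onz(C,(464.75,75.5),.17))
print('pin lo',onz(C,(423.5,86),.075),onz(C,(415.75,86.4),.055))
zt=.3315+.008
print('free',onz(C,(278.5,83.6),zt),'sock',onz(C,(278.2,376.3),zt-.017))
P=cloud(a['d'],C); print('railz',P[90:160,278,2][::10],P[376,278])
b=np.load('side0.npz'); Cs=(b['K'],b['D'],b['T']); print('side pin',proj(Cs,[[.586,.16,.19],[.586,.16,.075]]))
E
```

```text
pin up [[0.58689246 0.16324545 0.19      ]] [[0.58630756 0.16305324 0.17      ]]
pin lo [[0.58954674 0.16201379 0.075     ]] [[0.5880419  0.16331503 0.055     ]]
free [[0.39689577 0.12861964 0.3395    ]] sock [[ 0.40337711 -0.06361196  0.3225    ]]
railz [0.33823404 0.33871425 0.33904905 0.33984941 0.33997183 0.33955851
 0.33861373] [ 0.40249761 -0.04395486  0.34042412]
side pin [[253.15329771 239.50395896]
 [255.8280566  262.5465567 ]]
```

```bash
python3 -m handwheel '[[[0,0,0.06],[0,0.15,0],1],[[0,0,0.09],[0.05,0.3,0],1],[[0,0,0.09],[0.05,0.3,0],1],[[0,0,0.09],[0.05,0.3,0],1],[[0,0,0.09],[0.05,0.3,0],1]]'
python3 -m handwheel '[[[0,0,0.09],[0.05,0.3,0],1],[[0,0,0.09],[0.05,0.3,-0.2],1],[[0,0,0.09],[0.05,0.3,-0.3],1],[[0,0,0.09],[0.05,0.2,-0.4],1],[[0,0,0.09],[0.05,0.1,-0.4],1]]'
python3 -m handwheel '[[[0,0,0.09],[0,0,-0.3],1],[[0,0,0.04],[0,0,-0.1],1],[[0,0,0],[0,0,0],1],[[0,0,0],[0,0,0],1],[[0,0,0],[0,0,0],1]]'
python3 - <<'E'
from h import *
need(toolR([-.9993,-.0364,0],[0,0,-1]),[.4244,.1570,.247])
p,d,C=shot('side','s4.png'); np.savez('s4.npz',p=p,d=d,K=C[0],D=C[1],T=C[2])
c=cv2.resize(p[170:310,200:370],None,fx=4.2,fy=4.2,interpolation=cv2.INTER_CUBIC); cv2.imwrite('pics/s4c.png',c[:,:,::-1])
E
```

```text
time: 6.8
tool_pos: [0.4103, 0.0974, 0.3315]
ee_rot: [3.138, 0.006, 2.272]
wrist_force: [0.2, 0.2, -3.5]
width: 0.0114
finger_force: 30.0
time: 7.3
tool_pos: [0.423, 0.1578, 0.266]
ee_rot: [3.138, 0.006, 2.98]
wrist_force: [-0.1, -0.4, -2.9]
width: 0.0121
finger_force: 30.0
time: 7.8
tool_pos: [0.4231, 0.1572, 0.2473]
ee_rot: [3.138, 0.007, -3.106]
wrist_force: [0.5, 0.5, -4.0]
width: 0.0119
finger_force: 30.0
turn total [-0.003  0.005  0.001] rows>= 0.1 shift total [ 0.026 -0.004 -0.007]
```

View pics/s4c.png

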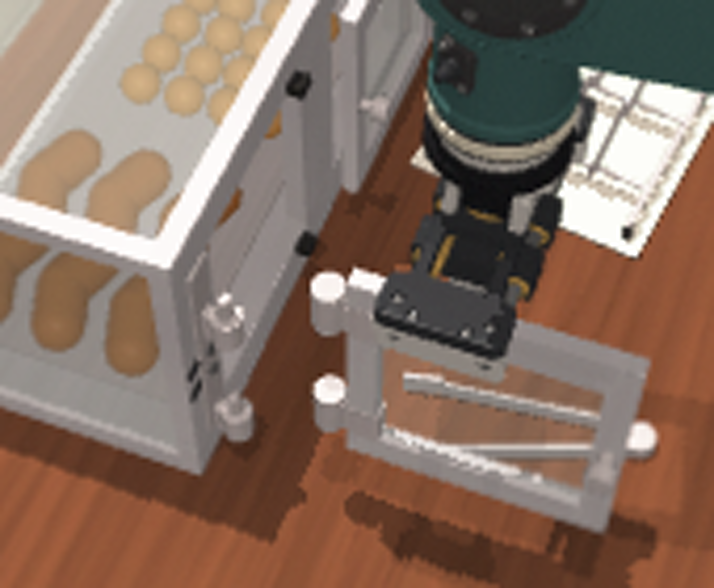

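The side crop shows both sockets (328,300 and 330,400) in front of the two pins (222,320 and 235,415), with everything clear. I'll move in over the pins.

```bash
python3 -m handwheel '[[[-0.003,0.005,0.001],[0.2,0.01,0],1],[[0,0,0],[0.3,0.01,0],1],[[0,0,0],[0.3,0.01,0],1],[[0,0,0],[0.3,0.01,0],1],[[0,0,0],[0.2,0.005,0],1]]'
python3 -m handwheel '[[[0,0,0],[0.125,0.005,0],1],[[0,0,0],[0,0,0],1],[[0,0,0],[0,0,0],1],[[0,0,0],[0,0,0],1],[[0,0,0],[0,0,0],1]]'
python3 - <<'E'
from h import *
need(toolR([-.9993,-.0364,0],[0,0,-1]),[.4944,.1596,.247])
p,d,C=shot('side','s5.png'); np.savez('s5.npz',p=p,d=d,K=C[0],D=C[1],T=C[2])
c=cv2.resize(p[215:275,230:310],None,fx=9,fy=9,interpolation=cv2.INTER_CUBIC); cv2.imwrite('pics/s5c.png',c[:,:,::-1])
a=robot.get_obs(); print(a['wrist_force'],a['wrist_torque'])
E
```

```text
time: 8.35
tool_pos: [0.4893, 0.1596, 0.2464]
ee_rot: [-3.141, -0.002, -3.104]
wrist_force: [0.2, -0.2, -2.5]
width: 0.0115
finger_force: 30.0
time: 8.85
tool_pos: [0.4935, 0.1599, 0.2468]
ee_rot: [-3.141, -0.002, -3.103]
wrist_force: [-0.3, 0.4, -2.9]
width: 0.0116
finger_force: 30.0
turn total [ 0.001 -0.001 -0.001] rows>= 0.0 shift total [ 0.018 -0.006  0.005]
[ 0.44234729  0.59848317 -3.4465744 ] [ 0.02859691 -0.09617064 -0.00333593]
```

View pics/s5c.png

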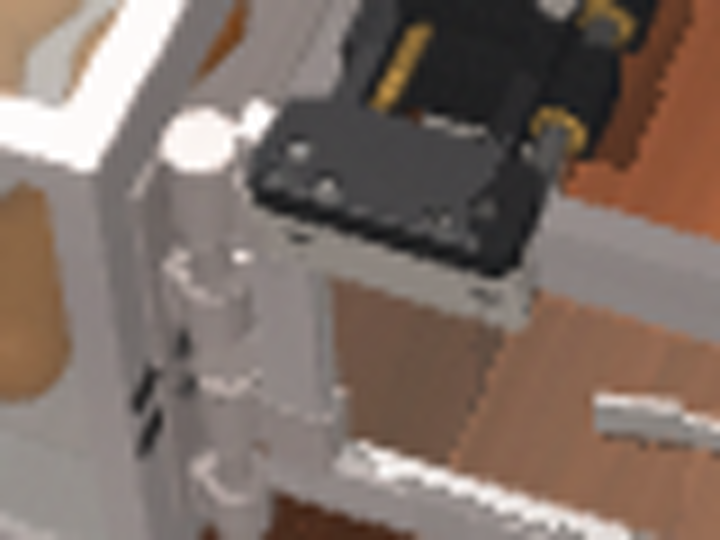

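Seen from the side, the sockets sit over the knuckles. I'll lower gently and watch the force.

```bash
python3 -m handwheel '[[[0,0,0],[0.018,-0.006,-0.07],1],[[0,0,0],[0,0,-0.07],1],[[0,0,0],[0,0,0],1],[[0,0,0],[0,0,0],1],[[0,0,0],[0,0,0],1]]'
python3 -m handwheel '[[[0,0,0],[0,0,-0.03],1],[[0,0,0],[0,0,-0.03],1],[[0,0,0],[0,0,0],1],[[0,0,0],[0,0,0],1],[[0,0,0],[0,0,0],1]]'
python3 -m handwheel '[[[0,0,0],[0,0,-0.03],1],[[0,0,0],[0,0,-0.03],1],[[0,0,0],[0,0,0],1],[[0,0,0],[0,0,0],1],[[0,0,0],[0,0,0],1]]'
```

```text
time: 9.4
tool_pos: [0.4948, 0.1596, 0.2395]
ee_rot: [-3.141, -0.002, -3.104]
wrist_force: [0.1, 0.3, -3.0]
width: 0.0118
finger_force: 30.0
time: 9.9
tool_pos: [0.4948, 0.1596, 0.2365]
ee_rot: [-3.141, -0.002, -3.104]
wrist_force: [-0.2, -0.2, -2.9]
width: 0.0114
finger_force: 30.0
time: 10.4
tool_pos: [0.4948, 0.1595, 0.2336]
ee_rot: [-3.141, -0.002, -3.104]
wrist_force: [0.5, -0.6, -2.5]
width: 0.0121
finger_force: 30.0
```

```bash
python3 -m handwheel '[[[0,0,0],[0,0,-0.03],1],[[0,0,0],[0,0,-0.03],1],[[0,0,0],[0,0,0],1],[[0,0,0],[0,0,0],1]]'
python3 -m handwheel '[[[0,0,0],[0,0,-0.03],1],[[0,0,0],[0,0,-0.03],1],[[0,0,0],[0,0,0],1],[[0,0,0],[0,0,0],1]]'
python3 - <<'E'
from h import *
print(robot.get_obs()['wrist_torque'])
E
```

```text
time: 10.8
tool_pos: [0.4947, 0.1595, 0.2304]
ee_rot: [-3.141, -0.003, -3.104]
wrist_force: [0.5, 0.2, -3.2]
width: 0.012
finger_force: 30.0
time: 11.2
tool_pos: [0.4947, 0.1596, 0.2274]
ee_rot: [-3.141, -0.002, -3.104]
wrist_force: [0.0, 1.4, -2.6]
width: 0.0119
finger_force: 30.0
[ 0.07349642 -0.14206926  0.05076113]
```

It is 10 mm below tip level with no resistance. A small lateral probe should show whether the sockets are round the pins.

```bash
python3 -m handwheel '[[[0,0,0],[0,0.03,0],1],[[0,0,0],[0,0.02,0],1],[[0,0,0],[0,0,0],1],[[0,0,0],[0,0,0],1]]'
python3 -m handwheel '[[[0,0,0],[0,-0.05,0],1],[[0,0,0],[0,-0.05,0],1],[[0,0,0],[0,0,0],1],[[0,0,0],[0,0,0],1]]'
python3 -m handwheel '[[[0,0,0],[0.025,0.05,0],1],[[0,0,0],[0.025,0,0],1],[[0,0,0],[0,0,0],1],[[0,0,0],[0,0,0],1]]'
python3 -m handwheel '[[[0,0,0],[-0.05,0,0],1],[[0,0,0],[-0.05,0,0],1],[[0,0,0],[0,0,0],1],[[0,0,0],[0,0,0],1]]'
```

```text
time: 11.6
tool_pos: [0.4948, 0.1616, 0.2275]
ee_rot: [-3.14, -0.002, -3.104]
wrist_force: [-0.5, -2.6, -3.5]
width: 0.0119
finger_force: 30.0
time: 12.0
tool_pos: [0.4948, 0.1577, 0.2275]
ee_rot: [3.141, -0.002, -3.103]
wrist_force: [1.1, 3.1, -3.8]
width: 0.0116
finger_force: 30.0
time: 12.4
tool_pos: [0.4963, 0.1595, 0.2275]
ee_rot: [-3.14, -0.005, -3.103]
wrist_force: [-5.4, 0.8, -0.6]
width: 0.012
finger_force: 30.0
time: 12.8
tool_pos: [0.4932, 0.1594, 0.2275]
ee_rot: [-3.141, 0.0, -3.104]
wrist_force: [3.3, 0.4, -5.5]
width: 0.0114
finger_force: 30.0
```

The pins hold it on all four sides and it is well centred. I'll recentre and lower until home.

```bash
python3 -m handwheel '[[[0,0,0],[0.05,0,-0.03],1],[[0,0,0],[0,0,-0.04],1],[[0,0,0],[0,0,-0.04],1],[[0,0,0],[0,0,-0.04],1],[[0,0,0],[0,0,0],1]]'
python3 -m handwheel '[[[0,0,0],[0,0,-0.02],1],[[0,0,0],[0,0,-0.02],1],[[0,0,0],[0,0,0],1],[[0,0,0],[0,0,0],1]]'
python3 -m handwheel '[[[0,0,0],[0,0,-0.01],1],[[0,0,0],[0,0,0],1],[[0,0,0],[0,0,0],1]]'
```

```text
time: 13.3
tool_pos: [0.4944, 0.1595, 0.2194]
ee_rot: [-3.141, -0.004, -3.103]
wrist_force: [-0.2, -0.2, -4.1]
width: 0.0122
finger_force: 30.0
time: 13.7
tool_pos: [0.4948, 0.1595, 0.218]
ee_rot: [-3.141, -0.002, -3.104]
wrist_force: [1.0, -0.8, -4.3]
width: 0.0116
finger_force: 30.0
time: 14.0
tool_pos: [0.4949, 0.1596, 0.2177]
ee_rot: [-3.141, -0.002, -3.103]
wrist_force: [0.3, 0.4, -1.5]
width: 0.0118
finger_force: 30.0
```

```bash
python3 -m handwheel '[[[0,0,0],[0,0,-0.01],1],[[0,0,0],[0,0,0],1],[[0,0,0],[0,0,0],1],[[0,0,0],[0,0,0],1]]'
python3 -m handwheel '[[[0,0,0],[0,0,-0.01],1],[[0,0,0],[0,0,0],1],[[0,0,0],[0,0,0],1],[[0,0,0],[0,0,0],1]]'
python3 -m handwheel '[[[0,0,0],[0,0,-0.01],1],[[0,0,0],[0,0,0],1],[[0,0,0],[0,0,0],1],[[0,0,0],[0,0,0],1]]'
```

```text
time: 14.4
tool_pos: [0.4948, 0.1596, 0.2175]
ee_rot: [-3.141, -0.002, -3.103]
wrist_force: [-2.6, -0.5, 0.4]
width: 0.0115
finger_force: 30.0
time: 14.8
tool_pos: [0.4948, 0.1596, 0.2174]
ee_rot: [-3.141, -0.001, -3.103]
wrist_force: [-4.0, -0.4, 5.6]
width: 0.0121
finger_force: 30.0
time: 15.2
tool_pos: [0.4947, 0.1596, 0.2171]
ee_rot: [-3.141, -0.001, -3.103]
wrist_force: [-5.3, -1.4, 6.4]
width: 0.0123
finger_force: 30.0
```

Both sockets are home: the force changed by about 10 N and the height is 0.217 as expected. Now I'll release, rise, and close the fingers clear of the leaf.

```bash
python3 -m handwheel '[[[0,0,0],[0,0,0.02],1],[[0,0,0],[0,0,0],0.5],[[0,0,0],[0,0,0],0.5],[[0,0,0],[0,0,0],0.5],[[0,0,0],[0,0,0],0.5]]'
python3 -m handwheel '[[[0,0,0],[0,0,0.1],0.5],[[0,0,0],[0,0,0.3],0.5],[[0,0,0],[0,0,0.4],0.5],[[0,0,0],[0,0,0.5],0.5],[[0,0,0],[0,0,0.3],0.5]]'
python3 -m handwheel '[[[0,0,0],[-0.3,0.2,0],1],[[0,0,0],[-0.4,0.3,0],1],[[0,0,0],[-0.4,0.3,0],1],[[0,0,0],[-0.2,0,0],1],[[0,0,0],[0,0,0],1]]'
python3 - <<'E'
from h import *
p,d,C=shot('side','s6.png'); cv2.imwrite('pics/s6c.png',cv2.resize(p[170:310,200:370],None,fx=4.2,fy=4.2,interpolation=cv2.INTER_CUBIC)[:,:,::-1])
print(robot.get_obs()['tool_pos'])
P=np.array([.587,.163]);A=R.from_euler('z',.0364).as_matrix()[:2,:2];prev=None
for g,t in [(25,90),(4,90),(0,80),(0,70),(0,60),(0,50),(0,40),(0,30),(0,20),(0,14),(0,8),(0,4),(0,0)]:
    a=np.radians(t);u=A@[-np.sin(a),-np.cos(a)];n=A@[-np.cos(a),np.sin(a)]
    c=P+.16*u+(6+8*np.cos(a)+12.5*np.sin(a)+g)/1000*n
    print(t,c.round(4),None if prev is None else ((c-prev)/.05).round(2)); prev=c
E
```

```text
time: 15.7
tool_pos: [0.4948, 0.1595, 0.2165]
ee_rot: [-3.141, -0.003, -3.104]
wrist_force: [0.1, 1.1, -1.1]
width: 0.0403
finger_force: 0.0
time: 16.2
tool_pos: [0.4954, 0.1597, 0.3008]
ee_rot: [-3.142, 0.002, -3.103]
wrist_force: [0.3, -0.1, 0.5]
width: 0.0474
finger_force: 0.0
time: 16.7
tool_pos: [0.4284, 0.1999, 0.2974]
ee_rot: [-3.141, -0.002, -3.102]
wrist_force: [-0.2, -0.1, 0.0]
width: 0.0101
finger_force: 0.0
[0.42927443 0.19950206 0.29723474]
90 [0.4255 0.2006] None
90 [0.4263 0.1797] [ 0.02 -0.42]
80 [0.4264 0.1488] [ 0.   -0.62]
70 [0.431  0.1218] [ 0.09 -0.54]
60 [0.4404 0.0957] [ 0.19 -0.52]
50 [0.4544 0.0711] [ 0.28 -0.49]
40 [0.4728 0.0492] [ 0.37 -0.44]
30 [0.4951 0.0306] [ 0.45 -0.37]
20 [0.5209 0.0162] [ 0.51 -0.29]
14 [0.5375 0.0099] [ 0.33 -0.13]
8 [0.5549 0.0055] [ 0.35 -0.09]
4 [0.5668 0.0036] [ 0.24 -0.04]
0 [0.5788 0.0026] [ 0.24 -0.02]
```

View pics/s6c.png

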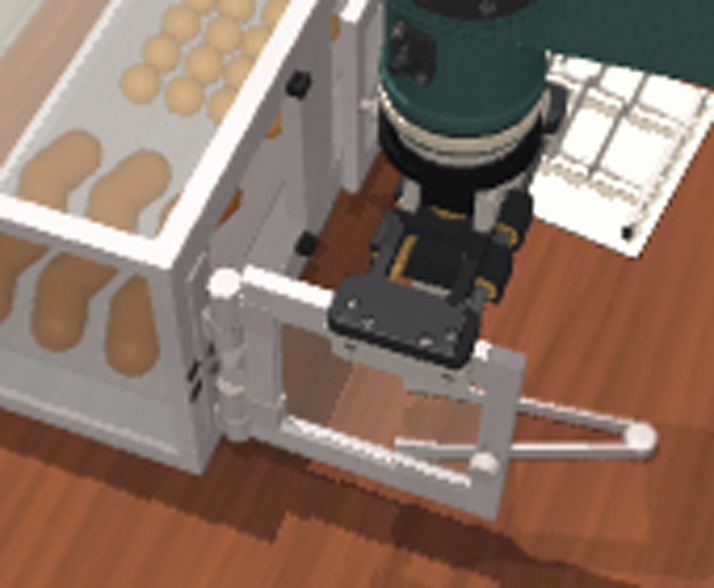

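The leaf hangs home on both knuckles, about 90° open. The fingers are outside it, on its knob side. I'll lower them and push it round.

```bash
python3 -m handwheel '[[[0,0,0],[-0.04,0,-0.3],1],[[0,0,0],[0,0,-0.5],1],[[0,0,0],[0,0,-0.5],1],[[0,0,0],[0,0,-0.34],1],[[0,0,0],[0,0,0],1]]'
python3 -m handwheel '[[[0,0,0],[0,-0.14,0],1],[[0,0,0],[0,-0.14,0],1],[[0,0,0],[0,-0.14,0],1],[[0,0,0],[0,-0.12,0],1],[[0,0,0],[0,-0.15,0],1]]'
python3 -m handwheel '[[[0,0,0],[0,-0.17,0],1],[[0,0,0],[0,-0.18,0],1],[[0,0,0],[0.03,-0.18,0],1],[[0,0,0],[0.03,-0.18,0],1],[[0,0,0],[0.03,-0.18,0],1]]'
python3 -m handwheel '[[[0,0,0],[0.06,-0.17,0],1],[[0,0,0],[0.06,-0.17,0],1],[[0,0,0],[0.07,-0.18,0],1],[[0,0,0],[0.09,-0.16,0],1],[[0,0,0],[0.09,-0.16,0],1]]'
python3 -m handwheel '[[[0,0,0],[0.1,-0.17,0],1],[[0,0,0],[0.12,-0.15,0],1],[[0,0,0],[0.12,-0.15,0],1],[[0,0,0],[0.13,-0.14,0],1],[[0,0,0],[0,0,0],1]]'
```

```text
time: 17.25
tool_pos: [0.4268, 0.1984, 0.2117]
ee_rot: [-3.139, -0.008, -3.105]
wrist_force: [-0.9, 1.1, 0.1]
width: 0.0003
finger_force: 0.0
time: 17.75
tool_pos: [0.4281, 0.1645, 0.2157]
ee_rot: [-3.141, -0.001, -3.104]
wrist_force: [-0.0, 0.3, 0.5]
width: 0.0007
finger_force: 0.1
time: 18.25
tool_pos: [0.4324, 0.1197, 0.215]
ee_rot: [-3.141, -0.002, -3.104]
wrist_force: [0.8, -0.2, 0.2]
width: 0.0007
finger_force: 0.1
time: 18.75
tool_pos: [0.4512, 0.0779, 0.215]
ee_rot: [-3.141, -0.002, -3.104]
wrist_force: [-0.1, 0.8, 0.5]
width: 0.0008
finger_force: 0.1
time: 19.25
tool_pos: [0.475, 0.0471, 0.2148]
ee_rot: [-3.14, -0.002, -3.105]
wrist_force: [-0.3, -0.4, 0.6]
width: 0.0002
finger_force: 0.0
```

```bash
python3 -m handwheel '[[[0,0,0],[0.13,-0.11,0],1],[[0,0,0],[0.13,-0.11,0],1],[[0,0,0],[0.14,-0.11,0],1],[[0,0,0],[0.15,-0.09,0],1],[[0,0,0],[0.15,-0.09,0],1]]'
python3 -m handwheel '[[[0,0,0],[0.15,-0.09,0],1],[[0,0,0],[0.15,-0.06,0],1],[[0,0,0],[0.14,-0.06,0],1],[[0,0,0],[0.1,-0.03,0],1],[[0,0,0],[0,0,0],1]]'
python3 - <<'E'
from h import *
p,d,C=shot('side','s7.png'); cv2.imwrite('pics/s7c.png',cv2.resize(p[170:310,200:370],None,fx=4.2,fy=4.2,interpolation=cv2.INTER_CUBIC)[:,:,::-1])
print(robot.get_obs()['tool_pos'],robot.get_obs()['wrist_force'])
E
```

```text
time: 19.75
tool_pos: [0.51, 0.0221, 0.215]
ee_rot: [-3.141, -0.002, -3.104]
wrist_force: [-1.1, 0.1, -0.9]
width: 0.0004
finger_force: 0.1
time: 20.25
tool_pos: [0.5368, 0.0104, 0.2148]
ee_rot: [-3.141, -0.002, -3.104]
wrist_force: [-0.8, -0.7, 0.2]
width: 0.0006
finger_force: 0.0
[0.53648441 0.01050562 0.2148433 ] [ 0.21905653 -0.24708341  0.03503189]
```

View pics/s7c.png

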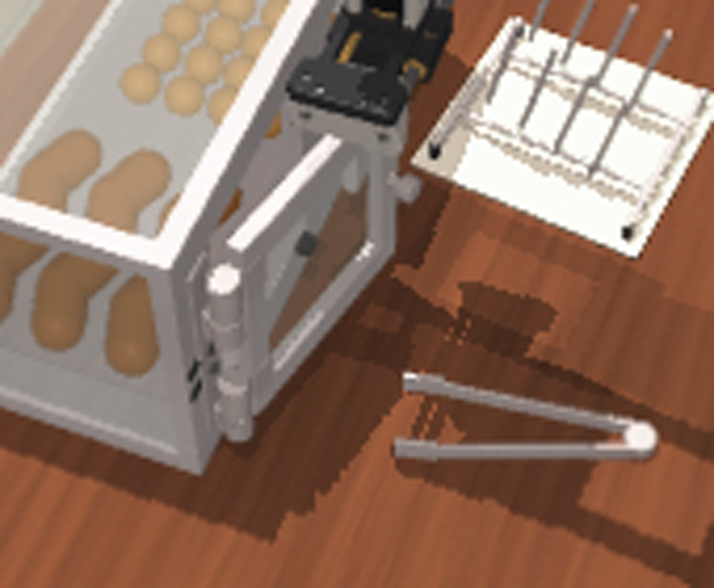

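The leaf is home on its hinge and about 14° open, with the tongs untouched. I'll finish slowly.

```bash
python3 -m handwheel '[[[0,0,0],[0.1,-0.03,0],1],[[0,0,0],[0.1,-0.03,0],1],[[0,0,0],[0.1,-0.03,0],1],[[0,0,0],[0.08,-0.02,0],1],[[0,0,0],[0.08,-0.02,0],1]]'
python3 -m handwheel '[[[0,0,0],[0.05,-0.01,0],1],[[0,0,0],[0.05,0,0],1],[[0,0,0],[0.05,0,0],1],[[0,0,0],[0.04,0,0],1],[[0,0,0],[0,0,0],1]]'
python3 -m handwheel '[[[0,0,0],[0.03,0,0],1],[[0,0,0],[0.03,0,0],1],[[0,0,0],[0,0,0],1]]'
python3 -m handwheel '[[[0,0,0],[0.03,0,0],1],[[0,0,0],[0.02,0,0],1],[[0,0,0],[0,0,0],1]]'
```

```text
time: 20.8
tool_pos: [0.5597, 0.004, 0.215]
ee_rot: [-3.141, -0.002, -3.104]
wrist_force: [-0.1, -0.2, 0.2]
width: 0.0002
finger_force: 0.1
time: 21.3
tool_pos: [0.569, 0.0036, 0.215]
ee_rot: [-3.141, -0.002, -3.103]
wrist_force: [-0.5, -1.1, 0.1]
width: 0.0005
finger_force: 0.1
time: 21.6
tool_pos: [0.5719, 0.0036, 0.215]
ee_rot: [-3.141, -0.002, -3.103]
wrist_force: [-0.6, -0.3, 0.0]
width: 0.0006
finger_force: 0.0
time: 21.9
tool_pos: [0.5744, 0.0036, 0.215]
ee_rot: [-3.141, -0.002, -3.103]
wrist_force: [1.0, -0.3, -0.2]
width: 0.0005
finger_force: 0.0
```

```bash
for i in 1; do python3 -m handwheel '[[[0,0,0],[0.02,0,0],1],[[0,0,0],[0.02,0,0],1],[[0,0,0],[0,0,0],1]]'; done
python3 -m handwheel '[[[0,0,0],[0.02,0,0],1],[[0,0,0],[0.02,0,0],1],[[0,0,0],[0,0,0],1]]'
python3 -m handwheel '[[[0,0,0],[0.02,0,0],1],[[0,0,0],[0,0,0],1],[[0,0,0],[0,0,0],1]]'
python3 -m handwheel '[[[0,0,0],[0.02,0,0],1],[[0,0,0],[0,0,0],1],[[0,0,0],[0,0,0],1]]'
```

```text
time: 22.2
tool_pos: [0.5764, 0.0036, 0.215]
ee_rot: [-3.141, -0.002, -3.103]
wrist_force: [-0.3, -0.1, 0.7]
width: 0.0007
finger_force: 0.1
time: 22.5
tool_pos: [0.5775, 0.0036, 0.2149]
ee_rot: [-3.141, -0.005, -3.104]
wrist_force: [-4.3, -0.8, -0.0]
width: 0.0005
finger_force: 1.8
time: 22.8
tool_pos: [0.5776, 0.0036, 0.2149]
ee_rot: [-3.141, -0.007, -3.104]
wrist_force: [-6.8, -0.1, 1.6]
width: 0.0007
finger_force: 3.4
time: 23.1
tool_pos: [0.5776, 0.0036, 0.2149]
ee_rot: [-3.141, -0.009, -3.104]
wrist_force: [-9.1, -0.7, 4.1]
width: 0.0008
finger_force: 4.8
```

The leaf is against its buffers with about 9 N. I'll back off gently and verify.

```bash
python3 -m handwheel '[[[0,0,0],[-0.04,0,0],1],[[0,0,0],[-0.06,0,0],1],[[0,0,0],[-0.2,0,0],1],[[0,0,0],[-0.5,0,0],1],[[0,0,0],[-0.6,0,0.3],1]]'
python3 -m handwheel '[[[0,0,0],[-0.6,-0.3,0.5],1],[[0,0,0],[-0.6,-0.3,0.5],1],[[0,0,0],[-0.5,0,0.3],1],[[0,0,0],[0,0,0],1],[[0,0,0],[0,0,0],1]]'
python3 - <<'E'
from h import *
p,d,C=shot('side','s8.png'); b=robot.boxes_of('tongs_centre','side'); print(b[:1])
c1=cv2.resize(p[170:310,200:370],None,fx=3,fy=3,interpolation=cv2.INTER_CUBIC)
p,d,C=shot('top','t8.png'); P=cloud(d,C)
c2=cv2.resize(p[150:250,170:280],None,fx=2.6,fy=2.6,interpolation=cv2.INTER_CUBIC)
im=np.zeros((420,510+286,3),np.uint8); im[:420,:510]=c1; im[:260,510:]=c2; cv2.imwrite('pics/e8.png',im[:,:,::-1])
m=(P[...,2]>.215)&(P[...,2]<.235); m[:185]=0;m[225:]=0;m[:,:190]=0;m[:,295:]=0
q=P[m]; A=R.from_euler('z',.0364).as_matrix()[:2,:2]; k=(q[:,:2]-[.745,-.037])@A
for lo in np.arange(.03,.2,.03):
    s=k[(k[:,1]>lo)&(k[:,1]<lo+.03)]; print(round(lo,2),len(s),np.median(s[:,0]).round(4) if len(s) else '')
E
```

```text
time: 23.6
tool_pos: [0.5088, 0.0037, 0.2275]
ee_rot: [-3.141, -0.006, -3.103]
wrist_force: [0.0, 0.1, 0.7]
width: 0.0006
finger_force: 0.0
time: 24.1
tool_pos: [0.4255, -0.0264, 0.2954]
ee_rot: [-3.14, 0.001, -3.104]
wrist_force: [0.9, -0.0, 0.3]
width: 0.0009
finger_force: 0.0
[{'bbox': [293.5, 256.5, 355.6, 281.3], 'p': 0.87}]
0.03 138 -0.1443
0.06 102 -0.1476
0.09 101 -0.1475
0.12 109 -0.1472
0.15 107 -0.1469
0.18 48 -0.1319
```

View pics/e8.png

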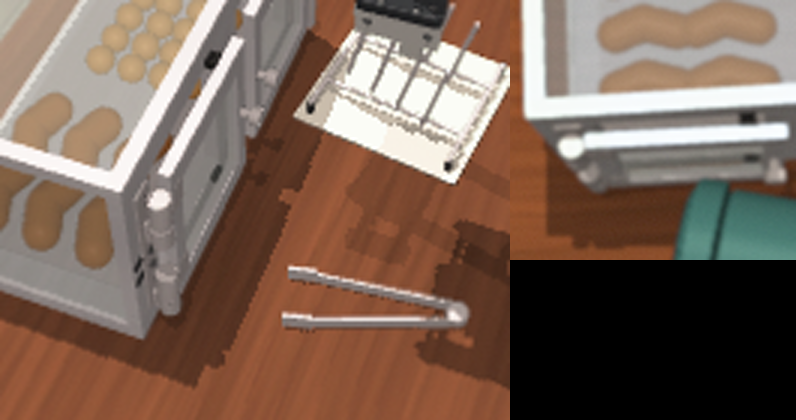

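The leaf is shut at x = -0.147 in the case's frame, parallel to the case, and seated on both knuckles. The tongs haven't moved and the arm is clear, so I'm handing in.

```bash
python3 -c "
from bench import robot
print(robot.close_job())"
```

```text
the job is handed in; nothing more can be done
None
```

The left door hangs home on both pins and is shut against its buffers (about 9 N at the last push); the gripper has let go, I never moved near the jar or card holder, the tongs are where they were, and the job is handed in (no verdict was returned).

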